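# Hardness check on a clamped sandal sole

### The arm

A 6-joint arm with a two-finger parallel gripper is mounted at the origin on the work surface. World frame = base frame: x ahead of the robot, y to its left, z up, the work surface at z = 0. Lengths are in mm, angles in degrees, forces in N, time in s.
With the tool pointing down it reaches from about 325 to 775 mm from the base axis. Payload 9.3 kg.
Tool frame: the origin (TCP) lies at the very end of the fingers, on their centre line; the grasp point (between the pads) lies 19 mm behind it; z points along the fingers, y is the line along which they close (so a half turn about z gives the same grasp; the last joint's range is limited). The gripper opens to 85 mm and grips with 20 to 120 N. Pads are 22 mm wide; open, the fingers measure 114 mm over their backs; the gripper's body (76 mm by 85 mm) begins 54 mm behind the grasp point. The pads swing forward as they close: fully open they stand 13 mm farther back than shut.
Start: joints at [55.714, 14.817, 1.232, 76.415, 0, 81.257], TCP at [237.15, 496.243, 209.379] pointing down, gripper open.
Joint ranges: [-174.27, 174.27], [-52.1, 104.24], [-59.71, 78.15], [-110.17, 111.67], [-87.03, 83.33], [-180, 180]. Speed limits (degrees/s): [127.2, 127.2, 159.86, 180, 180, 180].

### API

Orientations are given as [roll, pitch, yaw] about the fixed x, y, z axes, in that order (R = Rz(yaw) Ry(pitch) Rx(roll)).
In Python, from rig import robot gives the robot as it stands.
- The arm moves only by the tool jog_arm, never from a script. Its argument "increments" is one flat list of numbers, 5 for each row, row after row: the finger opening in m, from 0 to 0.0854, then the shift along the world's x, y, z in m, then the turn about the world's z in degrees. In form: [fingers, dx, dy, dz, twist, fingers, dx, dy, dz, twist, ...]. A call has 1 to 5 rows; each row shifts and turns the commanded pose from where the row before left it; what a row does not reach is not made up. A row lasts 1/12 s, in which the tool goes at most 41.7 mm and 7.16 degrees, less where a joint would pass 70% of its speed; a pose out of reach is approached as far as the arm can. A call is refused whole if a number of a shift passes 0.0417 or a number of a turn 7.16, either way. A call with a gripper value outside its range is refused whole. The fingers move at their own pace and stop on an object; "grip_force" is the grip in N (left out, the last holds). Time passes only in rows, so rows that do not move let the fingers close. It gives the time, the measured TCP pose, the force, the opening and the grip force at its end, in the units of the state.
- robot.get_obs(): the state, without advancing time (a new reading comes with each control period).
- robot.capture(name): name is "scene" or "side" or "wrist"; returns (picture, depth): 384x512x3 uint8, red, green, blue; 384x512 float32, mm along the optical axis (not along the pixel's ray), 0 where there is no reading.
- robot.camera_params(name): a dict with "fx", "fy", "cx", "cy" (pixels), "T" (4x4, takes a point from camera to world coordinates); the wrist camera has in their place "hand_eye" (4x4, takes a point from camera to tool coordinates, whose origin is the TCP and whose axes are the flange's). Camera axes: x right, y down, z forward; pixel columns grow to the right and rows downward; lengths in mm; the calibration is good to about 2 mm. A picture is of the moment at which its call begins: read the wrist's pose just before it. camera_params takes no time and is no camera call.
- robot.close_job(): hands the job in; it is judged then, once.
Trained networks look in the newest picture that a camera, given by its name, has taken for a name from the list of things; names that differ only in an ending like _2 or _b are one class to them, and where a whole thing is asked for, a point or a joint stands for the part that bears it (a point fixed in the world has none). Each returns a list of dicts, best first, with "confidence" (0 to 1); they miss things now and then, are a little off and sometimes report something else, mostly with a low value. They report only what shows in the picture. A call takes as long as a camera call. They do not tell look-alikes from the thing itself.
- robot.recognise(thing, camera): "point" ([row, column] in pixels, amid what is visible of it).
- robot.masks_of(thing, camera): "mask" (384x512 bool, what is visible of it) and "point" ([row, column] in pixels, amid what is visible of it).
The state is a dict: "clock": time; "q": joint angles; "qvel": joint speeds; "joint_efforts": joint torques, N m; "eef_pos": TCP position; "ee_rot": TCP orientation; "wrist_force": force on the tool from outside, world axes, zero at the start; "torque": the same for the moment, N m; "opening": finger opening in mm; "grip_force": force on a finger pad.
Only numpy, scipy, OpenCV 4.12 (cv2) and the standard library are available. Lean on these libraries where they do the work, as an engineer would, in place of code of your own. Each camera call takes 0.05 s, during which the arm holds its last target. There are 200 camera calls.

### The job

On the sloping wooden desk, first slide the clamp by its orange grip all the way to its end stop against the heel of the teal sole. Then take the blue-handled dial gauge out of its wooden stand and hold its brass plunger on the centre of the white mark on the sole, the gauge square to the sloping sole face, pressing gently so that the plunger is about half pushed in. Finish while still holding the gauge there, steady in the gripper, with the clamp left home and the other things on the bench left where they are.

Things in the scene. Friction and masses are not known exactly. Their poses are not given: they have to be found in the camera images.
- desk: Fixed wooden desk, level axes, origin on the table under its dark board (160 x 370 x 18 mm; y -200 to +170). The board slopes 15 degrees about y: top 29 mm high at the desk's -x edge, 50 at the origin, 71 at +x. On it lies the teal sole, heel towards -y.
- clamp_grip (a point): Top middle of the clamp's orange grip, a tab 30 (x) x 14 (y) x 30 mm high, on a carriage. z is square off the board, y the sliding direction to the end stop (the desk's +y, to the heel). The point is 46 mm off the board's top; carriage top 16 mm off it, jaw (21 to 29 mm ahead of the tab's middle) 14 mm. Slides with about 2 N of friction.
- clamp (a joint): Clamp slide in m: 0 fully back, 0.070 at the end stop against the heel. Starts between 0 and 0.035; stays where it is left.
- mark_face (a point): Centre of the marked spot, a white disc of 20 mm with a red dot of 8 mm, on the top face of the sole. z points square out of the sole (15 degrees from vertical, leaning to the desk's -x), y along the sole to the toe. Its place along the sole varies.
- stand: Fixed light wooden block 70 x 70 x 45 mm high with a 19 mm hole straight through its middle, which holds the gauge upright. Origin at the centre of its underside.
- gauge: Loose dial gauge, 0.15 to 0.25 kg, upright in the stand. Origin at the tip of its free plunger, 11 mm over the table; z along its axis to the handle, x the dial's way. Along z in mm: brass plunger d 8 0-12, stem d 14 12-36, collar d 32 34-39 (rests on the stand), dial case 44 (y) x 22 (x) 39-83, blue handle 24 x 24 80-135. Grip the handle near z 112; lift straight up over 40 mm.
- gauge_tip (a point): Tip of the gauge's plunger, the point to be held on the mark (moves up with the plunger).
- plunger (a joint): How far the spring plunger is pushed into the gauge, m: 0 free, 0.010 fully in. Spring 0.45 N per mm, about 0.5 N to start it, 2.7 N at half.
- glue_can: Bystander: loose can 72 mm wide, 100 mm tall, yellow label; origin at its underside centre.
- hammer: Bystander: loose hammer lying between robot and desk.
- brush: Bystander: loose brush lying between robot and desk.
- tack_tin: Bystander: loose steel bowl 80 mm wide, 45 mm high, on the left.
- wax: Bystander: loose yellow wax block 70 x 45 x 28 mm, left.
- phone: Bystander: loose black phone 75 x 150 x 9 mm, right.
- sole: Teal sandal sole, 8 mm thick, fixed on the desk; heel end at the desk's y -75 mm, toe at +155 mm, 54 to 84 mm wide. Origin on the board's top at the desk's middle, axes tilted with the board.
There are look-alikes about, which are no part of the job. What is meant by the gauge is not purple or red, and is the larger of those in its own colour.

How it is judged:
By the outcome, as a careful person would: the job done as asked, in the order asked, and still so for the second after the job is handed in, while the arm keeps its last pose, push and grip.
It also fails if it takes over 48 s, if anything falls off the work surface, if the arm or the gripper's body presses on something with over 40 N, if the wrist force passes 120 N, or if a joint passes its speed limit or range.

## Working session

There is one attempt and no reset: what is moved stays moved. The work goes in short steps, Python scripts to look and compute and a tool call to move; the robot and the scene stay as the last step left them, time stands still between calls to the robot, and variables do not carry over. Pictures are saved under pics/ and viewed, at most 10 in all, crops included, and the job is handed in when it is done.

Besides the shell and the picture viewer there is one more tool, called after "Request:" as name(argument=value, ...) on one line, values as JSON. jog_arm: Moves the arm, as the interface text tells. Its arguments: {"type":"object","properties":{"increments":{"type":"array","items":{"type":"number"}},"grip_force":{"type":"number"}},"required":["increments"]}

```bash
mkdir -p pics
cat > h.py <<'E'
from rig import robot
import numpy as np, cv2
from scipy.spatial.transform import Rotation as Ro
def cam(n):
    p=robot.camera_params(n)
    if 'T' in p: return p,np.array(p['T'])
    o=robot.get_obs(); T=np.eye(4); T[:3,:3]=Ro.from_euler('xyz',o['ee_rot'],degrees=True).as_matrix(); T[:3,3]=o['eef_pos']
    return p,T@np.array(p['hand_eye'])
def ray(p,T,rc):
    d=T[:3,:3]@np.array([(rc[1]-p['cx'])/p['fx'],(rc[0]-p['cy'])/p['fy'],1]); return T[:3,3],d
def cloud(p,T,dep):
    r,c=np.indices(dep.shape); P=np.stack([(c-p['cx'])/p['fx']*dep,(r-p['cy'])/p['fy']*dep,dep],-1)
    return P@T[:3,:3].T+T[:3,3]
def shot(n,save=None):
    p,T=cam(n); im,d=robot.capture(n)
    if save: cv2.imwrite('pics/'+save,im[:,:,::-1])
    return p,T,im,d,cloud(p,T,d)
E
python3 - <<'E'
from h import *
np.set_printoptions(precision=1,suppress=True)
ims=[]
print(robot.get_obs())
for n in ['scene','side']:
    p,T,im,d,C=shot(n); ims.append(im); print(n,T[:3,3],T[:3,2])
    for t in ['clamp_grip','mark_face','stand','gauge','desk','sole','glue_can']:
        for m in robot.masks_of(t,n)[:4]:
            k=m['mask']&(d>0); P=C[k]; r,c=map(int,m['point'])
            print(t,round(m['confidence'],2),[r,c],k.sum(),np.median(P,0) if len(P) else '', P.max(0) if len(P) else '',im[r,c])
cv2.imwrite('pics/a.png',np.vstack([np.hstack(ims)])[:,:,::-1][:, :])
a=cv2.resize(np.vstack(ims),(450,600)) ; 
for n,im in zip('sd',ims): cv2.imwrite(f'pics/a_{n}.png',cv2.resize(im,(800,600))[:,:,::-1])
E
```

```text
{'clock': 0.0, 'q': array([55.7, 14.9,  1.2, 76.4,  0. , 81.3]), 'qvel': array([ 0.,  0.,  0.,  0., -0.,  0.]), 'joint_efforts': array([  0. , -55.6,  34.5,   0. ,  -0. ,  -0. ]), 'eef_pos': array([237. , 496. , 208.8]), 'ee_rot': array([-179.9,   -0. ,  154.5]), 'wrist_force': array([0.2, 0.1, 0.2]), 'torque': array([-0., -0.,  0.]), 'grip_force': 0.0, 'opening': 85.19889099570022}
scene [1015.6 -385.7 1149.5] [-0.4  0.3 -0.8]
clamp_grip 0.74 [195, 203] 512 [ 337.7 -132.9   18.8] [ 458.8 -102.5   26.5] [148 146 145]
clamp_grip 0.61 [249, 242] 233 [ 604.3 -156.2   71.1] [ 628.8 -128.3  101.7] [183  99   0]
mark_face 0.27 [233, 270] 5009 [602.2 -43.1  60. ] [691.4 196.  101.7] [ 37 146 148]
gauge 0.77 [250, 174] 263 [ 496.4 -323.3   96.6] [ 504.7 -301.1  151. ] [ 21  56 114]
gauge 0.77 [222, 189] 240 [ 422.2 -236.9   94.3] [ 438.  -215.6  140.1] [ 86  52 103]
gauge 0.65 [207, 146] 110 [ 296.1 -318.9   53.5] [ 303.9 -303.3   93.6] [123   9   7]
gauge 0.57 [270, 203] 130 [ 592.  -285.2   73.4] [ 604.4 -270.   107.9] [ 15  63 130]
desk 0.62 [233, 271] 4936 [603.4 -44.2  60.1] [691.4 166.
[... 470 characters left out ...]
1.6   48.3] [171 124  81]
stand 0.54 [271, 293] 423 [ 485.1 -334.9   97.9] [ 556.4 -185.5  147.2] [ 55  81 139]
gauge 0.81 [258, 321] 231 [ 583.8 -291.7   63.5] [ 621.2 -254.4  105.6] [ 12  57 128]
gauge 0.8 [272, 296] 385 [ 484.4 -335.3  103.1] [ 530.1 -189.9  147.2] [ 70  91 135]
gauge 0.68 [256, 259] 416 [ 412.9 -244.5   80.3] [ 437.4 -227.   135.8] [74 41 91]
gauge 0.63 [297, 216] 166 [ 291.8 -327.8   58.9] [ 302.2 -317.    90.8] [146  38  37]
desk 0.82 [214, 291] 4432 [586.  -72.4  52.5] [714.6 209.6  96.4] [19 87 88]
glue_can 0.95 [155, 250] 488 [539.4 301.   66.7] [576.9 363.5 102. ] [173 142  79]
glue_can 0.36 [228, 308] 328 [ 592.1 -164.    64.6] [ 638.3 -115.5   96.4] [174  79   0]
```

View pics/a_s.png

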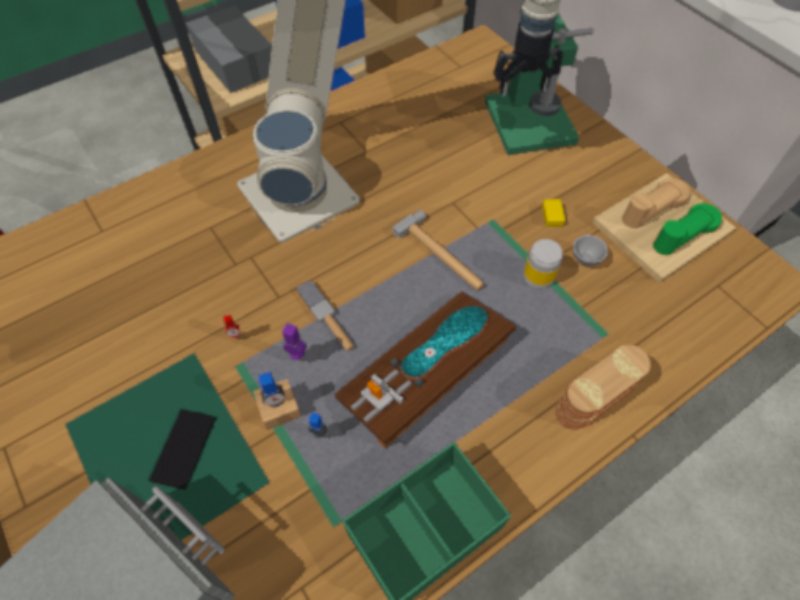

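View pics/a_d.png

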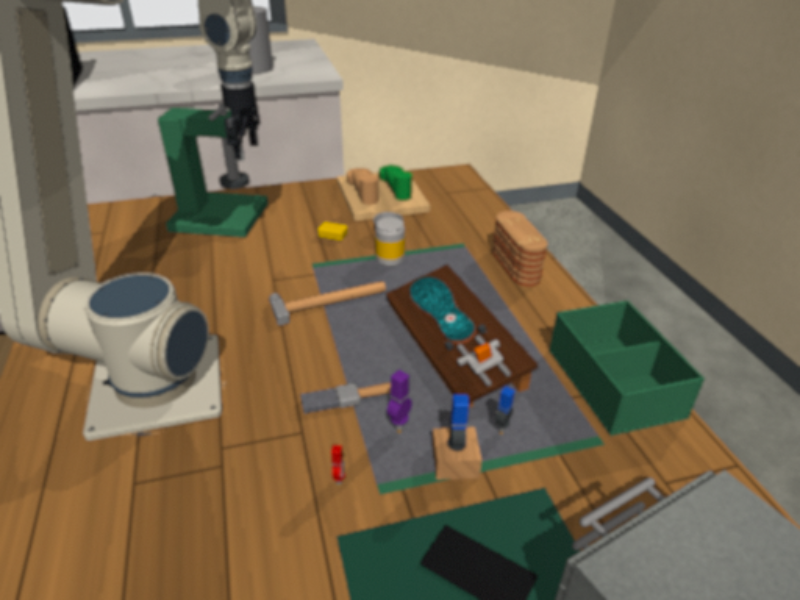

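Request:
jog_arm(increments=[0.085,0,0,0.041,0,0.085,0,0,0.041,0,0.085,0.01,-0.02,0.041,6,0.085,0.02,-0.036,0.01,6,0.085,0.02,-0.036,0.01,6])

```text
clock: 1.22
eef_pos: [285.7, 407.5, 349.4]
ee_rot: [179.9, 0.1, 172.9]
wrist_force: [1.3, 0.9, -1.2]
opening: 85.0
grip_force: 0.0
```

Request:
jog_arm(increments=[0.085,0.02,-0.036,0,6,0.085,0.02,-0.036,0,0,0.085,0.02,-0.036,0,0,0.085,0.02,-0.036,0,0,0.085,0.02,-0.036,0,0])

```text
clock: 1.63
eef_pos: [385.3, 226.6, 347.9]
ee_rot: [180.0, 0.0, 178.3]
wrist_force: [0.2, 1.2, -0.3]
opening: 85.2
grip_force: 0.0
```

Request:
jog_arm(increments=[0.085,0.02,-0.036,0,0,0.085,0.02,-0.036,0,0,0.085,0.02,-0.036,0,0,0.085,0.02,-0.036,0,0,0.085,0.02,-0.036,0,0])

```text
clock: 2.05
eef_pos: [485.5, 46.4, 347.9]
ee_rot: [180.0, 0.0, 178.3]
wrist_force: [-0.5, 0.4, 0.6]
opening: 85.1
grip_force: 0.0
```

Request:
jog_arm(increments=[0.085,0.02,-0.036,0,0,0.085,0.02,-0.036,0,0,0.085,0.0,-0.036,0,0,0.085,0.0,-0.0,0,0,0.085,0,0,0,0])

```text
clock: 2.47
eef_pos: [525.1, -61.4, 347.0]
ee_rot: [180.0, -0.1, 178.1]
wrist_force: [0.1, -0.8, 0.0]
opening: 84.8
grip_force: 0.0
```

Run:
```python
from h import *
np.set_printoptions(precision=1,suppress=True)
p,T,im,d,C=shot('wrist','w1.png'); print(robot.get_obs()['eef_pos'],robot.get_obs()['ee_rot'],robot.get_obs()['q'],T)
for t in ['clamp_grip','mark_face','stand','gauge','desk','sole']:
    for m in robot.masks_of(t,'wrist')[:4]:
        k=m['mask']&(d>0); P=C[k]; r,c=map(int,m['point'])
        print(t,round(m['confidence'],2),[r,c],k.sum(),np.median(P,0) if len(P) else '', P.max(0) if len(P) else '',im[r,c])
```

```text
[524.9 -60.1 347.4] [180.   -0.  178.2] [-15.6  12.7  18.2  95.6   0.  -13.9] [[  0.    0.9   0.3 442.2]
 [  1.   -0.   -0.  -59.1]
 [  0.    0.3  -0.9 511.9]
 [  0.    0.    0.    1. ]]
clamp_grip 0.68 [198, 201] 1052 [ 596.  -148.9   65.9] [ 644.5 -123.4   98.9] [195 178 171]
mark_face 0.42 [182, 276] 94 [582.6 -16.6  58.9] [591.9  -7.8  62.7] [255 200 190]
stand 0.71 [126, 104] 1703 [ 479.9 -304.4   44.9] [ 529.2 -282.2  118.5] [255 232 152]
stand 0.46 [179, 310] 4924 [576.3  41.4  57.8] [622.  139.8  70. ] [ 65 223 226]
gauge 0.89 [192, 122] 544 [ 584.  -280.3   63.6] [ 636.8 -269.4  106.3] [ 39  58 121]
gauge 0.75 [81, 128] 1044 [ 416.2 -228.1  110. ] [ 437.1 -214.5  138. ] [73 35 91]
gauge 0.65 [0, 75] 126 [ 299.7 -312.7   40.7] [ 303.8 -306.6   60.8] [167  13   5]
gauge 0.58 [137, 74] 1223 [ 485.9 -314.   113.8] [ 520.5 -300.7  148.7] [ 23  56 132]
desk 0.92 [184, 270] 18480 [583.  -22.9  56.8] [702.8 163.2  98.9] [ 66 232 234]
desk 0.74 [185, 278] 106 [583.7 -16.4  59.1] [592.8  -7.8  62.7] [254 160 150]
desk 0.25 [106, 9] 1394 [ 438.7 -478.2    9.3] [ 508.1 -438.3   12.2] [56 54 56]
sole 0.92 [180, 309] 4897 [576.3  42.   57.9] [618.9 144.3  70. ] [ 67 227 230]
```

View pics/w1.png

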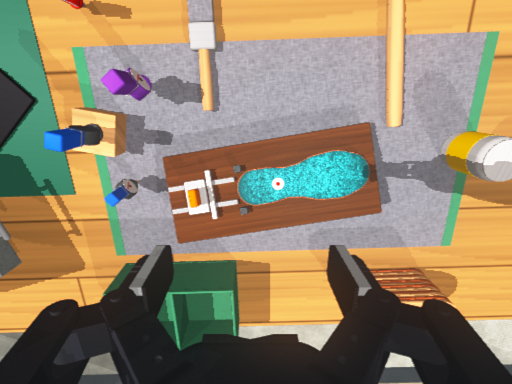

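```bash
cat > meas.py <<'E'
from h import *
np.set_printoptions(precision=1,suppress=True)
for n in ['scene','side','wrist']:
    p,T,im,d,C=shot(n); h=cv2.cvtColor(im,cv2.COLOR_RGB2HSV); H,S,V=[h[...,i].astype(int) for i in range(3)]
    ok=d>0; x,y,z=C[...,0],C[...,1],C[...,2]
    near=lambda cx,cy,r:ok&(np.hypot(x-cx,y-cy)<r)
    O=near(606,-152,40)&(H>8)&(H<24)&(S>170)&(z>60)
    top=O&(z>np.percentile(z[O],97)-6) if O.any() else O
    print(n,'orange',O.sum(),C[O].mean(0),C[O].min(0),C[O].max(0),'top',C[top].mean(0),top.sum())
    Tl=near(580,35,140)&(H>84)&(H<98)&(S>120)&(z>35)
    P=C[Tl]; c=P.mean(0); u,s,v=np.linalg.svd(P-c); nrm=v[2]*np.sign(v[2][2]); print('sole n',nrm,'tilt',np.degrees(np.arccos(nrm[2])),'yaw(-x lean)',np.degrees(np.arctan2(-nrm[1],-nrm[0])),'ax',np.degrees(np.arctan2(v[0][1],v[0][0])),'resid',(P-c)@nrm.T@np.ones(1) if 0 else np.std((P-c)@nrm))
    W=near(583,-16,22)&(S<110)&(V>120)&(z>45); R=near(583,-16,14)&((H<8)|(H>172))&(S>60)
    print('white',W.sum(),(C[W].min(0)+C[W].max(0))/2,'red',R.sum(),C[R].mean(0))
    B=near(487,-322,45)&(H>100)&(H<125)&(S>130)&(z>85); 
    print('blue',B.sum(),C[B].mean(0),C[B].min(0),C[B].max(0))
    t=B&(z>np.percentile(z[B],97)-4); print('blue top',t.sum(),C[t].mean(0),cv2.minAreaRect(C[t][:,:2].astype(np.float32)) if t.sum()>4 else '')
    St=near(487,-322,60)&(abs(z-45)<3); 
    print('stand top',St.sum(),np.median(z[St]),cv2.minAreaRect(C[St][:,:2].astype(np.float32)))
    D=near(590,-10,260)&(H>3)&(H<16)&(V<140)&(S>110)&(z>25)&(z<80)&(z>(x-590)*.27+35)&(z<(x-590)*.27+64)
    if D.sum()>50:
        r=cv2.minAreaRect(C[D][:,:2].astype(np.float32)); P=C[D]; c=P.mean(0); v=np.linalg.svd(P-c)[2]; nn=v[2]*np.sign(v[2][2]); print('board',D.sum(),r,nn,np.degrees(np.arccos(nn[2])),np.degrees(np.arctan2(-nn[1],-nn[0])),c)
E
python3 meas.py
```

```text
scene orange 64 [ 599.1 -158.5   90.9] [ 577.7 -165.1   60.6] [ 639.4 -150.3  101.2] top [ 599.8 -158.1   97.8] 25
sole n [-0.3 -0.   1. ] tilt 15.222606171105875 yaw(-x lean) 7.7913526556241415 ax -82.63984505315183 resid 1.8979570744461234
white 322 [580.4 -20.4 429.3] red 2 [582.4 -13.7  58.4]
blue 114 [ 493.7 -322.7  134.1] [ 478.3 -334.8   95.6] [ 501.6 -309.4  149.6]
blue top 43 [ 487.9 -321.8  147.6] ((488.4836120605469, -322.1312561035156), (20.19310760498047, 20.317541122436523), 77.14006042480469)
stand top 237 45.97800228954884 ((486.812255859375, -322.37469482421875), (69.8271484375, 72.8519058227539), 78.0858154296875)
board 2866 ((590.3624267578125, -26.637985229492188), (155.40257263183594, 367.52471923828125), 7.7483015060424805) [-0.2 -0.   1. ] 14.309780237103112 7.604213810492357 [606.  -41.8  55.7]
side orange 81 [ 595.1 -163.5   84.4] [ 579.8 -168.6   60.1] [ 644.1 -153.9   97.4] top [ 594.6 -161.    92.8] 30
sole n [-0.3 -0.   1. ] tilt 14.876124085668575 yaw(-x lean) 6.86916929837018 ax -82.61805709936073 resid 1.731779963604635
white 39 [584.3 -15.5  56.3] red
[... 696 characters left out ...]
. ] tilt 14.990826984062686 yaw(-x lean) 7.654108294045287 ax -82.23446652660797 resid 0.8848911521045099
white 124 [582.7 -15.3  58.2] red 13 [583.  -16.   59.3]
blue 720 [ 486.5 -317.9  132.8] [ 474.  -337.    92.7] [ 500.9 -309.5  148.6]
blue top 318 [ 487.2 -322.4  146. ] ((487.8699951171875, -323.00189208984375), (23.01241111755371, 23.793371200561523), 74.9612808227539)
stand top 1206 45.45949270770976 ((487.8766174316406, -323.7818298339844), (70.99230194091797, 70.4129867553711), 78.34347534179688)
board 5000 ((586.6585693359375, -27.159408569335938), (152.49392700195312, 367.4308776855469), 7.7236223220825195) [-0.3 -0.   1. ] 14.965932981253916 7.673225607952466 [560.4 -31.2  43.3]
```

Request:
jog_arm(increments=[0.05,0.0234,-0.0323,-0.005,3.2,0.05,0.0234,-0.0323,-0.005,3.2,0.05,0.0234,-0.0323,-0.005,3.2,0.05,0,0,-0.04,0,0.05,0,0,-0.04,0])

```text
clock: 3.38
eef_pos: [598.3, -159.1, 252.3]
ee_rot: [-179.8, 0.3, -172.2]
wrist_force: [0.7, 0.4, -0.9]
opening: 49.9
grip_force: 0.0
```

Request:
jog_arm(increments=[0.05,0,0,-0.04,0,0.05,0,0,-0.04,0,0.05,0,0,-0.03,0,0.05,0,0,0,0,0.05,0,0,0,0])

```text
clock: 3.8
eef_pos: [594.6, -156.0, 142.2]
ee_rot: [179.9, -0.1, -172.1]
wrist_force: [0.5, 0.2, 1.0]
opening: 50.1
grip_force: 0.0
```

Run:
```python
from h import *
np.set_printoptions(precision=1,suppress=True)
o=robot.get_obs();print(o['eef_pos'],o['ee_rot'],o['opening'])
p,T,im,d,C=shot('wrist','w2.png')
h=cv2.cvtColor(im,cv2.COLOR_RGB2HSV); H,S,V=[h[...,i].astype(int) for i in range(3)]
x,y,z=C[...,0],C[...,1],C[...,2]
O=(d>0)&(np.hypot(x-595,y+158)<45)&(H>8)&(H<24)&(S>170)&(z>75)&(z<105); t=O&(z>88)
print(O.sum(),C[t].mean(0),cv2.minAreaRect(C[t][:,:2].astype(np.float32)))
```

```text
[ 594.6 -156.   142.2] [ 179.9   -0.1 -172.1] 50.0664078443463
215 [ 592.2 -156.6   94. ] ((592.4774780273438, -158.1614227294922), (27.241649627685547, 11.777158737182617), 7.751255512237549)
```

View pics/w2.png

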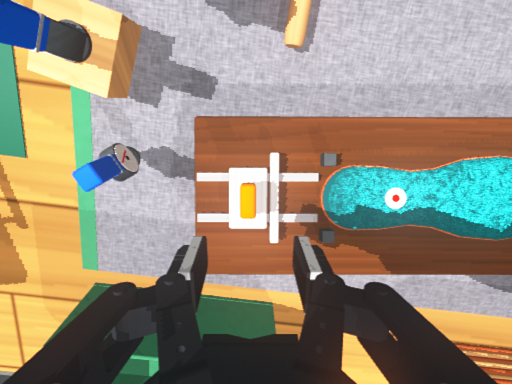

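Request:
jog_arm(increments=[0.05,0,-0.001,-0.035,0,0.05,0,0,-0.034,0,0.03,0,0,0,0,0.0,0,0,0,0,0.0,0,0,0,0], grip_force=40)

```text
clock: 4.27
eef_pos: [596.8, -158.0, 76.8]
ee_rot: [-179.9, 0.2, -172.1]
wrist_force: [0.3, 0.1, 0.9]
opening: 14.4
grip_force: 0.0
```

Request:
jog_arm(increments=[0.0,0,0,0,0,0.0,0,0,0,0,0.0,0,0,0,0])

```text
clock: 4.52
eef_pos: [596.1, -157.8, 75.4]
ee_rot: [-179.9, 0.1, -172.1]
wrist_force: [0.4, 0.3, 3.9]
opening: -0.2
grip_force: 2.5
```

Run:
```python
from h import *
o=robot.get_obs();print(o['eef_pos'],o['ee_rot'],o['opening'],o['wrist_force'],o['grip_force'])
p,T,im,d,C=shot('wrist'); a=im
p,T,im,d,C=shot('side'); b=im[170:290,240:400]
cv2.imwrite('pics/w3.png',np.hstack([cv2.resize(a,(400,300)),cv2.resize(b,(400,300),interpolation=cv2.INTER_CUBIC)])[:,:,::-1])
```

```text
[ 596.10299694 -157.81446661   75.42398048] [-1.79913659e+02  1.44730706e-01 -1.72082586e+02] -0.1928406508133823 [0.42208217 0.31999624 3.85366456] 2.499796925112605
```

View pics/w3.png

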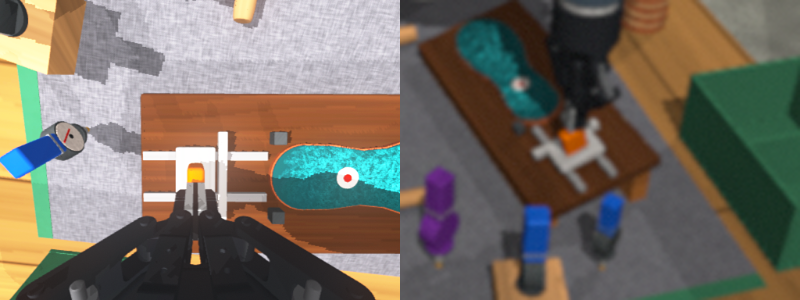

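Run:
```python
from h import *
np.set_printoptions(precision=0,suppress=True,linewidth=200)
ims=[]
for n in ['scene','side','wrist']:
    p,T,im,d,C=shot(n); x,y,z=C[...,0],C[...,1],C[...,2]
    h=cv2.cvtColor(im,cv2.COLOR_RGB2HSV); H,S,V=[h[...,i].astype(int) for i in range(3)]
    near=(d>0)&(np.hypot(x-596,y+158)<70)
    O=near&(H>8)&(H<24)&(S>170)&(z>75)&(z<105)
    print(n,'or',O.sum(),C[O].mean(0),C[O].min(0),C[O].max(0))
    F=near&(V<110)&(S<90)&(z>66)
    for a in range(66,150,12):
        k=F&(z>=a)&(z<a+12)
        if k.sum(): print(a,k.sum(),C[k].mean(0),C[k].min(0)[:2],C[k].max(0)[:2])
    if n!='wrist': 
        q=p; uv=np.linalg.inv(T)@np.array([596,-158,85,1]); c=int(p['fx']*uv[0]/uv[2]+p['cx']); r=int(p['fy']*uv[1]/uv[2]+p['cy']); ims.append(cv2.resize(im[r-40:r+40,c-40:c+40],(400,400),interpolation=cv2.INTER_CUBIC))
cv2.imwrite('pics/w4.png',np.hstack(ims)[:,:,::-1])
```

```text
scene or 26 [ 607. -158.   87.] [ 598. -164.   76.] [ 612. -150.   97.]
66 22 [ 611. -130.   69.] [ 587. -140.] [ 641. -123.]
102 8 [ 604. -156.  110.] [ 601. -165.] [ 607. -145.]
114 11 [ 604. -158.  120.] [ 600. -169.] [ 607. -145.]
126 10 [ 605. -160.  131.] [ 602. -170.] [ 607. -151.]
138 18 [ 607. -160.  145.] [ 603. -189.] [ 611. -144.]
side or 55 [ 592. -165.   87.] [ 579. -170.   75.] [ 607. -156.  102.]
66 1 [ 630. -126.   70.] [ 630. -126.] [ 630. -126.]
90 2 [ 587. -161.  101.] [ 586. -163.] [ 587. -158.]
102 23 [ 593. -166.  109.] [ 586. -174.] [ 605. -151.]
114 29 [ 592. -165.  120.] [ 585. -174.] [ 604. -146.]
126 18 [ 588. -166.  132.] [ 585. -175.] [ 593. -152.]
138 43 [ 589. -166.  146.] [ 581. -194.] [ 605. -129.]
wrist or 263 [ 583. -159.   91.] [ 578. -166.   75.] [ 589. -153.   95.]
90 1 [ 586. -161.  102.] [ 586. -161.] [ 586. -161.]
102 225 [ 588. -159.  110.] [ 584. -172.] [ 592. -146.]
114 387 [ 588. -159.  120.] [ 584. -172.] [ 592. -146.]
126 529 [ 592. -159.  133.] [ 583. -175.] [ 607. -143.]
138 2342 [ 587. -159.  146.] [ 578. -193.] [ 609. -123.]
```

View pics/w4.png

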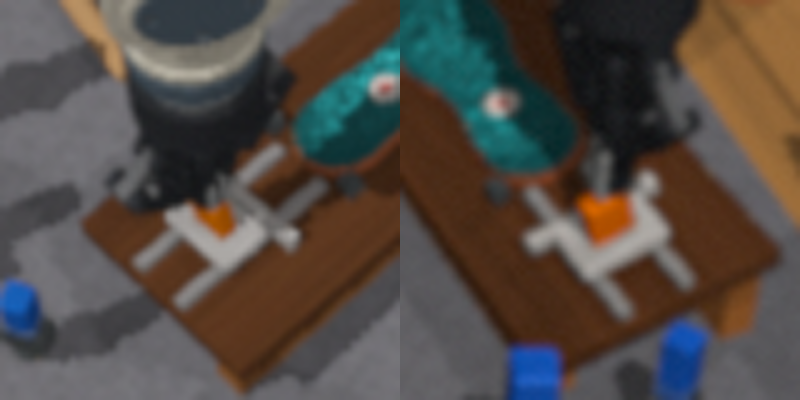

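Run:
```python
from h import *
np.set_printoptions(precision=0,suppress=True,linewidth=200)
p,T,im,d,C=shot('wrist')
for r in range(205,300,6): print(r,[ (c,C[r,c].astype(int).tolist(),im[r,c].tolist()) for c in (238,246,250,254,264)])
p,T,im,d,C=shot('side')
uv=np.linalg.inv(T)@np.array([596,-158,95,1]); c=int(p['fx']*uv[0]/uv[2]+p['cx']); r0=int(p['fy']*uv[1]/uv[2]+p['cy'])
for r in range(r0-20,r0+12,2): print(r,[ (q,C[r,q].astype(int).tolist(),im[r,q].tolist()) for q in (c-4,c-2,c,c+3)])
```

```text
205 [(238, [585, -168, 61], [255, 254, 254]), (246, [584, -162, 62], [255, 254, 254]), (250, [584, -159, 60], [255, 254, 254]), (254, [583, -157, 61], [255, 254, 254]), (264, [582, -150, 61], [255, 255, 255])]
211 [(238, [589, -167, 61], [255, 255, 255]), (246, [582, -162, 77], [186, 103, 64]), (250, [581, -160, 77], [186, 105, 64]), (254, [581, -157, 77], [187, 105, 67]), (264, [586, -149, 63], [236, 230, 227])]
217 [(238, [593, -167, 63], [255, 255, 255]), (246, [580, -162, 90], [255, 191, 37]), (250, [580, -160, 90], [255, 191, 40]), (254, [579, -157, 91], [255, 187, 39]), (264, [591, -148, 63], [235, 230, 227])]
223 [(238, [597, -166, 64], [254, 254, 255]), (246, [583, -162, 93], [255, 214, 21]), (250, [583, -159, 92], [255, 210, 24]), (254, [582, -157, 92], [255, 205, 23]), (264, [594, -148, 65], [235, 229, 227])]
229 [(238, [601, -165, 66], [254, 254, 255]), (246, [587, -161, 92], [255, 171, 42]), (250, [586, -159, 94], [255, 201, 21]), (254, [586, -157, 93], [255, 201, 20]), (264, [599, -147, 65], [234, 229, 226])]
235 [(238, [585, -166, 104], [248, 244, 243]), (246, [585, -16
[... 4067 characters left out ...]
93], [188, 98, 38]), (312, [601, -167, 94], [172, 79, 8])]
225 [(305, [581, -165, 89], [183, 87, 0]), (307, [587, -165, 88], [203, 97, 0]), (309, [591, -169, 90], [185, 84, 0]), (312, [602, -165, 85], [176, 79, 0])]
227 [(305, [583, -162, 79], [132, 64, 25]), (307, [586, -169, 84], [177, 80, 0]), (309, [594, -165, 79], [175, 79, 0]), (312, [603, -166, 78], [173, 78, 0])]
229 [(305, [584, -161, 71], [124, 80, 64]), (307, [587, -167, 75], [170, 75, 0]), (309, [594, -167, 73], [175, 80, 0]), (312, [604, -166, 70], [166, 109, 86])]
231 [(305, [587, -157, 58], [143, 127, 120]), (307, [588, -166, 66], [163, 95, 61]), (309, [596, -164, 63], [173, 120, 100]), (312, [604, -167, 63], [165, 158, 153])]
```

Request:
jog_arm(increments=[0.0,0,0,0.03,0,0.045,0,0,0,0,0.045,0,0,0,0,0.045,0,0,0,0,0.045,0,0,0,0])

```text
clock: 5.28
eef_pos: [594.8, -157.3, 103.1]
ee_rot: [180.0, -0.0, -172.1]
wrist_force: [-0.4, -1.3, 0.5]
opening: 44.9
grip_force: 0.0
```

Run:
```python
from h import *
np.set_printoptions(precision=0,suppress=True,linewidth=200)
o=robot.get_obs();print(o['eef_pos'],o['ee_rot'],o['opening'],o['wrist_force'])
e=o['eef_pos']
for n in ['wrist','side','scene']:
    p,T,im,d,C=shot(n); x,y,z=C[...,0],C[...,1],C[...,2]; S=cv2.cvtColor(im,cv2.COLOR_RGB2HSV)[...,1]
    for s in (-1,1):
        k=(d>0)&(abs(x-e[0])<25)&((y-e[1])*s>15)&((y-e[1])*s<50)&(z>100)
        # per z-bin counts
        print(n,s,k.sum(),'min z',np.percentile(z[k],[0,1,3,10]) if k.sum() else '',C[k&(z<np.percentile(z[k],4)+6)].mean(0) if k.sum() else '')
```

```text
[ 595. -157.  103.] [ 180.   -0. -172.] 44.89641320571771 [-0. -1.  0.]
wrist -1 9984 min z [127. 134. 141. 158.] [ 593. -185.  141.]
wrist 1 10499 min z [127. 135. 142. 159.] [ 585. -133.  141.]
side -1 2438 min z [125. 142. 168. 231.] [ 594. -191.  157.]
side 1 349 min z [127. 128. 131. 143.] [ 591. -135.  132.]
scene -1 949 min z [126. 147. 176. 199.] [ 604. -189.  170.]
scene 1 512 min z [131. 136. 145. 182.] [ 594. -131.  143.]
```

Request:
jog_arm(increments=[0.045,0,-0.001,-0.03,0,0.045,0,0,-0.022,0,0.0,0,0,0,0,0.0,0,0,0,0,0.0,0,0,0,0])

```text
clock: 5.85
eef_pos: [595.2, -158.5, 52.3]
ee_rot: [180.0, -0.0, -172.1]
wrist_force: [0.7, -0.1, -13.8]
opening: 13.2
grip_force: 40.4
```

Request:
jog_arm(increments=[0.0,0,0,0,0,0.0,0,0,0,0])

```text
clock: 6.02
eef_pos: [595.3, -158.5, 52.2]
ee_rot: [-180.0, 0.0, -172.1]
wrist_force: [-0.7, -0.4, -4.9]
opening: 12.6
grip_force: 41.6
```

Request:
jog_arm(increments=[0.0,-0.0013,0.0095,0,0,0.0,-0.0013,0.0095,0,0,0.0,-0.0013,0.0095,0,0,0.0,-0.0007,0.005,0,0,0.0,0,0,0,0])

```text
clock: 6.43
eef_pos: [590.5, -123.0, 52.2]
ee_rot: [180.0, 0.0, -172.0]
wrist_force: [-1.4, 2.2, 0.6]
opening: 13.4
grip_force: 42.4
```

Request:
jog_arm(increments=[0.0,-0.0004,0.003,0,0,0.0,-0.0004,0.003,0,0,0.0,0,0,0,0])

```text
clock: 6.68
eef_pos: [589.9, -118.5, 52.1]
ee_rot: [-180.0, 0.0, -172.1]
wrist_force: [-2.2, 0.7, 5.0]
opening: 13.2
grip_force: 43.0
```

Request:
jog_arm(increments=[0.0,-0.0004,0.003,0,0,0.0,0,0,0,0])

```text
clock: 6.85
eef_pos: [589.5, -116.0, 52.1]
ee_rot: [-180.0, 0.0, -172.1]
wrist_force: [-3.5, -1.2, 6.7]
opening: 13.2
grip_force: 43.2
```

Request:
jog_arm(increments=[0.0,-0.0003,0.002,0,0,0.0,0,0,0,0])

```text
clock: 7.02
eef_pos: [589.6, -115.9, 52.2]
ee_rot: [-179.8, 0.0, -172.2]
wrist_force: [-3.2, -9.9, 4.0]
opening: 13.1
grip_force: 42.8
```

Request:
jog_arm(increments=[0.0,-0.0003,0.002,0,0,0.0,0,0,0,0])

```text
clock: 7.18
eef_pos: [589.5, -115.8, 52.2]
ee_rot: [-179.6, 0.0, -172.2]
wrist_force: [-2.2, -19.2, 1.8]
opening: 12.8
grip_force: 42.6
```

Request:
jog_arm(increments=[0.0,-0.0003,0.002,0,0,0.0,0,0,0,0])

```text
clock: 7.35
eef_pos: [589.6, -115.8, 52.2]
ee_rot: [-179.4, 0.0, -172.3]
wrist_force: [-0.8, -27.9, -0.8]
opening: 12.7
grip_force: 42.5
```

Request:
jog_arm(increments=[0.0,0.0007,-0.005,0,0,0.045,0,0,0,0,0.045,0,0,0,0,0.045,0,0,0.01,0,0.06,0,0,0.04,0])

```text
clock: 7.77
eef_pos: [586.2, -113.4, 97.1]
ee_rot: [179.7, -0.5, -172.1]
wrist_force: [1.0, -0.1, -0.2]
opening: 55.5
grip_force: 0.0
```

Request:
jog_arm(increments=[0.06,0,0,0.04,0,0.06,0,0,0.04,0,0.06,0,0,0.04,0,0.06,-0.017,-0.0345,0.01,-3.3,0.06,-0.017,-0.0345,0,-3.3])

```text
clock: 8.18
eef_pos: [556.8, -183.1, 236.5]
ee_rot: [-179.8, 0.4, -178.5]
wrist_force: [1.2, -1.4, -0.6]
opening: 60.0
grip_force: 0.0
```

Request:
jog_arm(increments=[0.06,-0.017,-0.0345,0,-3.3,0.06,-0.017,-0.0345,0,-3.3,0.06,-0.017,-0.0345,0,-3.3,0.06,-0.017,-0.0345,0,-3.3,0.06,0,0,0,0])

```text
clock: 8.6
eef_pos: [484.8, -326.6, 231.9]
ee_rot: [-179.9, -0.0, 167.7]
wrist_force: [0.2, 0.1, -0.2]
opening: 60.1
grip_force: 0.0
```

Request:
jog_arm(increments=[0.06,0,0,0,0])

```text
clock: 8.68
eef_pos: [486.4, -323.2, 232.0]
ee_rot: [180.0, 0.0, 168.0]
wrist_force: [0.0, 1.5, 0.6]
opening: 60.0
grip_force: 0.0
```

```bash
cat > g.py <<'E'
from h import *
np.set_printoptions(precision=1,suppress=True)
o=robot.get_obs();print(o['eef_pos'],o['ee_rot'],o['opening'])
p,T,im,d,C=shot('wrist','w5.png'); h=cv2.cvtColor(im,cv2.COLOR_RGB2HSV); H,S,V=[h[...,i].astype(int) for i in range(3)]
x,y,z=C[...,0],C[...,1],C[...,2]
B=(d>0)&(np.hypot(x-487,y+322)<40)&(H>100)&(H<125)&(S>130)&(z>85); t=B&(z>142)
print(B.sum(),t.sum(),C[t].mean(0),cv2.minAreaRect(C[t][:,:2].astype(np.float32)))
K=(d>0)&(np.hypot(x-487,y+322)<40)&(z>88)&(z<100); print(K.sum(),cv2.minAreaRect(C[K][:,:2].astype(np.float32)))
E
python3 g.py
python3 - <<'E'
from h import *
p,T,im,d,C=shot('scene'); x,y,z=C[...,0],C[...,1],C[...,2]; h=cv2.cvtColor(im,cv2.COLOR_RGB2HSV); H,S,V=[h[...,i].astype(int) for i in range(3)]
O=(d>0)&(np.hypot(x-595,y+120)<60)&(H>8)&(H<24)&(S>170)&(z>60); t=O&(z>90); print(O.sum(),C[t].mean(0))
W=(d>0)&(np.hypot(x-583,y+15)<22)&(S<110)&(V>120)&(z>45)&(z<80); print(W.sum(),C[W].mean(0),(C[W].min(0)+C[W].max(0))/2)
E
```

```text
[ 486.4 -323.2  232. ] [180.   0. 168.] 60.01344054462641
561 550 [ 486.6 -322.9  148.8] ((489.41278076171875, -314.8868408203125), (41.45265579223633, 23.750263214111328), 77.62686157226562)
90 ((484.057373046875, -323.8664855957031), (34.63256072998047, 20.01430320739746), 86.86557006835938)
78 [ 589.84416364 -117.12307965   95.39885491]
32 [585.50991411 -14.49112649  60.70286444] [583.87448128 -13.80414562  58.93608497]
```

View pics/w5.png

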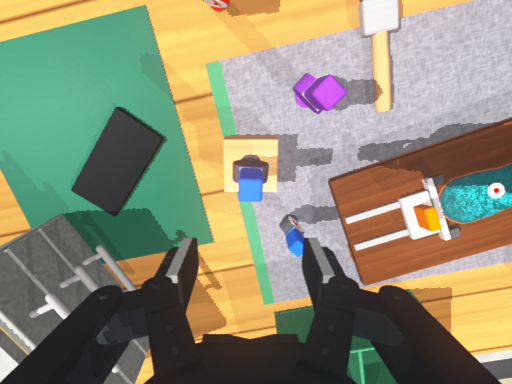

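Request:
jog_arm(increments=[0.06,0.0005,0,-0.04,0,0.06,0,0,-0.04,0,0.06,0,0,-0.04,0,0.06,0,0,-0.03,0,0.06,0,0,0,0], grip_force=25)

```text
clock: 9.2
eef_pos: [485.9, -318.0, 76.2]
ee_rot: [179.7, -0.5, 168.3]
wrist_force: [-0.8, 0.1, 0.6]
opening: 59.9
grip_force: 0.0
```

Request:
jog_arm(increments=[0.0,0,0,0,0,0.0,0,0,0,0,0.0,0,0,0,0,0.0,0,0,0,0,0.0,0,0,0,0])

```text
clock: 9.62
eef_pos: [489.0, -322.6, 84.2]
ee_rot: [-179.9, 0.2, 168.1]
wrist_force: [1.0, 2.5, 7.6]
opening: 23.7
grip_force: 31.3
```

Request:
jog_arm(increments=[0.0,0,0,0.008,0,0.0,0,0,0,0,0.0,0,0,0,0])

```text
clock: 9.87
eef_pos: [488.0, -322.3, 90.7]
ee_rot: [-179.9, 0.1, 168.1]
wrist_force: [-0.6, 0.0, -2.2]
opening: 23.8
grip_force: 30.3
```

Request:
jog_arm(increments=[0.0,-0.0052,0.0011,0,0,0.0,-0.0052,0.0011,0,0,0.0,-0.0052,0.0011,0,0,0.0,-0.0052,0.0011,0,0,0.0,-0.0052,0.0011,0,0])

```text
clock: 10.28
eef_pos: [461.1, -316.5, 89.4]
ee_rot: [-180.0, 0.0, 168.1]
wrist_force: [4.9, -3.4, -4.8]
opening: 23.1
grip_force: 27.8
```

```bash
cat > tilt.py <<'E'
from h import *
import sys
np.set_printoptions(precision=2,suppress=True)
def stem(n):
    o=robot.get_obs(); e=np.array(o['eef_pos'])
    p,T,im,d,C=shot(n); h=cv2.cvtColor(im,cv2.COLOR_RGB2HSV); H,S,V=[h[...,i].astype(int) for i in range(3)]
    return o,e,p,T,im,d,C,H,S,V
if __name__=='__main__':
    o=robot.get_obs();print(o['eef_pos'],o['ee_rot'],o['opening'],o['grip_force'],o['wrist_force'])
    w=None;cr=[]
    for n in ['scene','side']:
        o,e,p,T,im,d,C,H,S,V=stem(n)
        g=e+[0,0,41]; uv=np.linalg.inv(T)@np.array([*(e+[0,0,-10]),1]); c=int(p['fx']*uv[0]/uv[2]+p['cx']); r=int(p['fy']*uv[1]/uv[2]+p['cy'])
        cr.append(cv2.resize(im[max(r-50,0):r+50,c-50:c+50],(400,400),interpolation=cv2.INTER_CUBIC))
    cv2.imwrite('pics/'+sys.argv[1],np.hstack(cr)[:,:,::-1])
E
python3 tilt.py t1.png
```

```text
[ 461.11 -316.5    89.43] [-179.99    0.01  168.1 ] 23.141017566161754 27.772841155529022 [ 4.91 -3.42 -4.81]
```

View pics/t1.png

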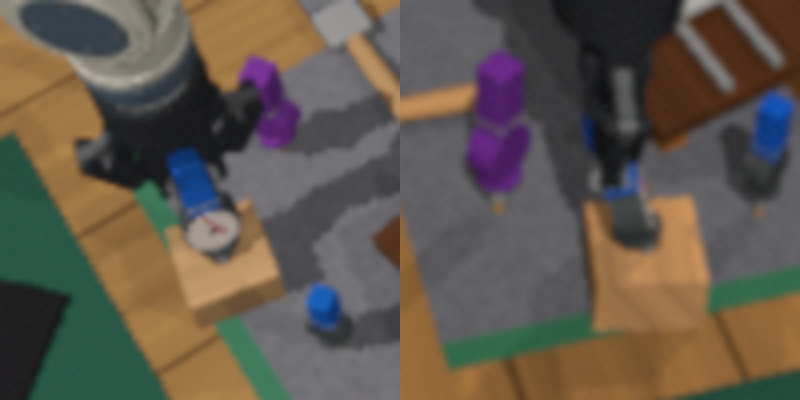

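Request:
jog_arm(increments=[0.0,-0.004,0.001,0.0155,0,0.0,-0.004,0.001,0.0155,0,0.0,-0.004,0.001,0.0155,0,0.0,-0.004,0.001,0.0155,0,0.0,0,0,0.03,0], grip_force=50)

```text
clock: 10.8
eef_pos: [443.2, -310.6, 179.8]
ee_rot: [179.8, -0.4, 168.1]
wrist_force: [1.4, -0.6, -1.8]
opening: 23.2
grip_force: 54.1
```

Request:
jog_arm(increments=[0.0,0,0,0.03,0,0.0,0,0,0.01,0,0.0,0.0125,0.0364,0,2.45,0.0,0.0125,0.0364,0,2.45,0.0,0.0125,0.0364,0,2.45])

```text
clock: 11.22
eef_pos: [482.4, -202.0, 220.6]
ee_rot: [179.9, -0.1, 175.5]
wrist_force: [0.7, 0.1, -2.5]
opening: 23.2
grip_force: 54.2
```

Request:
jog_arm(increments=[0.0,0.0125,0.0364,0,2.45,0.0,0.0125,0.0364,0,2.45,0.0,0.0125,0.0364,0,2.45,0.0,0.0125,0.0364,0,2.45,0.0,0.0125,0.0364,0,2.45])

```text
clock: 11.63
eef_pos: [544.9, -19.2, 220.6]
ee_rot: [180.0, -0.1, -172.2]
wrist_force: [1.4, -0.2, -2.1]
opening: 23.3
grip_force: 54.3
```

Request:
jog_arm(increments=[0.0,0,0,0,0,0.0,0,0,-0.02,0,0.0,0,0,-0.03,0,0.0,0,0,0,0,0.0,0,0,0,0])

```text
clock: 12.05
eef_pos: [544.0, -21.0, 170.2]
ee_rot: [179.9, -0.3, -172.3]
wrist_force: [0.1, 0.6, -1.7]
opening: 23.3
grip_force: 54.0
```

```bash
python3 tilt.py t2.png
```

```text
[544.03 -20.96 170.19] [ 179.92   -0.27 -172.28] 23.2521483669979 54.01158392429352 [ 0.11  0.63 -1.66]
```

View pics/t2.png

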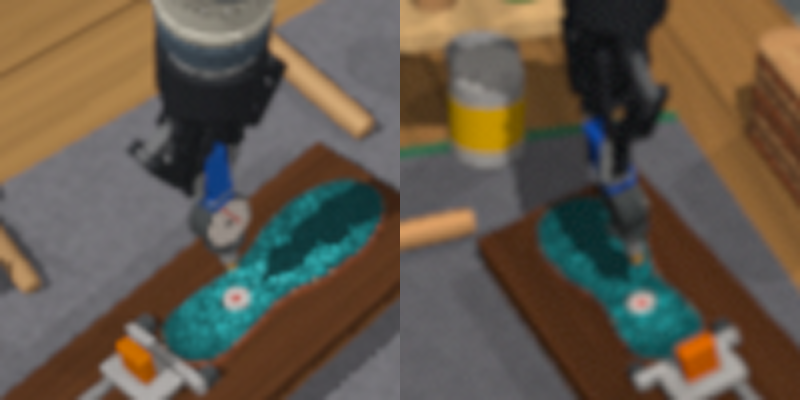

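```bash
cat > fit.py <<'E'
from h import *
from scipy.optimize import least_squares
np.set_printoptions(precision=2,suppress=True)
def cyl(P,ax,c,hl,r):
    q=P-c; a=np.abs(q[:,ax])-hl; rr=np.linalg.norm(np.delete(q,ax,1),axis=1)-r
    return np.minimum(np.maximum(a,rr),0)+np.hypot(np.maximum(a,0),np.maximum(rr,0))
def box(P,c,h):
    q=np.abs(P-c)-h; return np.minimum(q.max(1),0)+np.linalg.norm(np.maximum(q,0),axis=1)
def sdf(P,pl):
    return np.min([cyl(P,2,[0,0,6+pl/2],6-pl/2,4),cyl(P,2,[0,0,24],12,7),cyl(P,2,[0,0,36.5],2.5,16),cyl(P,0,[0,0,61],11,22),box(P,[0,0,107.5],[12,12,27.5])],0)
def fit(pl=0,pr=True,M=np.array([583.5,-15.5,58])):
    ez=np.array([-.2565,-.0347,.9659]); ey=np.array([-.134,.991,0]); ex=np.cross(ey,ez)
    R0=np.stack([ex,np.cross(ez,ex),ez],1)
    o=robot.get_obs(); e=np.array(o['eef_pos']); t0=e+[0,0,41]-113*ez
    Ps=[];ci=[]
    for i,n in enumerate(['scene','side','wrist']):
        p,T,im,d,C=shot(n); h=cv2.cvtColor(im,cv2.COLOR_RGB2HSV); H,S,V=[h[...,j].astype(int) for j in range(3)]
        L=(C-t0)@R0; blue=(H>100)&(H<125)&(S>130)&(L[...,2]<140)
        near=(d>0)&(np.abs(L[...,0])<22)&(np.abs(L[...,1])<30)&(((L[...,2]>20)&(L[...,2]<84))|((L[...,2]>-2)&(L[...,2]<=20)&(abs(L[...,0])<9)&(abs(L[...,1])<9)&~((H>84)&(H<98)&(S>100)))|(blue&(L[...,2]>75)))&(C[...,2]>M[2]+3+8*(pl>0))
        near&=blue|(C[...,2]<e[2]+19)
        Q=C[near]; 
        if len(Q)>400: Q=Q[np.random.default_rng(0).permutation(len(Q))[:400]]
        Ps.append(Q); ci+= [i]*len(Q)
    P=np.vstack(Ps); ci=np.array(ci)
    def f(v):
        off=np.r_[v[6:],0*v[:3]].reshape(-1,3); off=np.vstack([v[6:9],v[9:12],-v[6:9]-v[9:12]])
        R=Ro.from_rotvec(v[:3]).as_matrix()@R0
        return np.r_[sdf((P-off[ci]-t0-v[3:6])@R,pl),v[6:12]*3]
    s=least_squares(f,np.zeros(12),loss='soft_l1',f_scale=1.0)
    R=Ro.from_rotvec(s.x[:3]).as_matrix()@R0; tip=t0+s.x[3:6]+R[:,2]*pl; z=R[:,2]
    print('n',[len(q) for q in Ps],'offs',s.x[6:12],'res med',np.median(abs(s.fun[:-6])))
    print('axis',z,'tilt',np.degrees(np.arccos(z[2])),'dir',np.degrees(np.arctan2(-z[1],-z[0])),'err',np.degrees(np.arccos(min(1,z@ez))))
    print('tip',tip,'TCP',e,'tip-TCP',tip-e,'grasp on gauge',(e+[0,0,41]-tip)@z)
    # mark seen by each camera via ray∩plane z=M plane
    return tip,z,e
if __name__=='__main__': fit(float(__import__('sys').argv[1]))
E
python3 fit.py 0
```

```text
n [257, 208, 400] offs [-0.98  1.03  0.75  1.   -0.66 -1.16] res med 0.5062259605713546
axis [-0.27 -0.04  0.96] tilt 15.999093605043022 dir 8.074964891425365 err 1.1248737609455175
tip [578.55 -17.36 103.86] TCP [545.81 -21.52 172.59] tip-TCP [ 32.73   4.17 -68.73] grasp on gauge 114.57021113790931
```

```bash
cat > mark.py <<'E'
from h import *
np.set_printoptions(precision=1,suppress=True)
A=[];B=[]
n_=np.array([-.2565,-.0347,.9659]); M=np.array([583.6,-15.2,58])
for n in ['scene','side','wrist']:
    p,T,im,d,C=shot(n); h=cv2.cvtColor(im,cv2.COLOR_RGB2HSV); H,S,V=[h[...,i].astype(int) for i in range(3)]
    W=(d>0)&(np.linalg.norm(C-M,axis=2)<18)&~((H>78)&(H<102)&(S>95))&(abs((C-M)@n_)<7)
    k,l,s,c=cv2.connectedComponentsWithStats(W.astype(np.uint8)); 
    if k<2: continue
    j=1+np.argmax(s[1:,4]); hull=cv2.convexHull(np.argwhere(l==j)[:,::-1].astype(np.int32)); m=cv2.moments(hull); cc=np.array([m['m10']/m['m00'],m['m01']/m['m00']])
    o,r=ray(p,T,(cc[1],cc[0])); X=o+r*((M-o)@n_)/(r@n_); print(n,s[j],cc,X,'hull',cv2.contourArea(hull)); r/=np.linalg.norm(r); Q=np.eye(3)-np.outer(r,r); A.append(Q);B.append(Q@o)
X=np.linalg.solve(sum(A),sum(B)); print('triang',X,[np.linalg.norm(a@X-b).round(1) for a,b in zip(A,B)])
E
python3 mark.py; python3 fit.py 0
```

```text
scene [271 223   8   6  36] [274.7 225.4] [583.7 -13.9  58.1] hull 27.5
side [284 200   8   7  44] [287.6 202.9] [583.1 -15.   57.9] hull 34.5
wrist [242 204  19  15 209] [251.3 211.1] [581.2 -15.6  57.3] hull 207.5
triang [582.7 -14.5  56.9] [np.float64(1.1), np.float64(0.8), np.float64(1.7)]
n [259, 206, 400] offs [-0.85  1.35  1.15  1.07 -0.6  -1.09] res med 0.4986498382192579
axis [-0.28 -0.02  0.96] tilt 16.057509143675645 dir 4.699079442715308 err 1.4217703424126016
tip [578.56 -18.25 103.33] TCP [545.92 -21.42 172.34] tip-TCP [ 32.64   3.17 -69.01] grasp on gauge 114.78374033709716
```

Request:
jog_arm(increments=[0.0,0.001,0.001,-0.015,0,0.0,0.001,0.001,-0.015,0,0.0,0.001,0.0005,-0.01,0,0.0,0,0,0,0,0.0,0,0,0,0])

```text
clock: 13.02
eef_pos: [548.5, -18.7, 131.5]
ee_rot: [180.0, -0.1, -172.3]
wrist_force: [-0.1, -0.3, -1.1]
opening: 23.4
grip_force: 54.3
```

Request:
jog_arm(increments=[0.0,0,0,0,0,0.0,0,0,0,0])

```text
clock: 13.18
eef_pos: [549.1, -18.8, 132.5]
ee_rot: [-180.0, 0.1, -172.3]
wrist_force: [0.1, 0.2, -2.3]
opening: 23.5
grip_force: 54.3
```

```bash
python3 fit.py 0;python3 mark.py; python3 -c "
from h import *
print(robot.get_obs()['wrist_force'],robot.get_obs()['clock'])"
```

```text
n [237, 195, 400] offs [-0.67  1.03  0.43  0.98 -0.44 -0.66] res med 0.480734344203011
axis [-0.27 -0.03  0.96] tilt 15.914565094190966 dir 5.454443938053774 err 1.205745435629499
tip [581.64 -15.64  63.23] TCP [549.11 -18.85 132.47] tip-TCP [ 32.53   3.21 -69.23] grasp on gauge 114.96791546295165
scene [271 222   8   7  33] [274.6 225.1] [582.7 -13.6  57.8] hull 30.5
side [284 200   8   7  37] [287.6 203. ] [583.  -15.4  57.8] hull 33.5
triang [583.  -14.   57.3] [np.float64(0.7), np.float64(0.7)]
[ 0.16213357  0.59792887 -1.39271851] 13.4833
```

Request:
jog_arm(increments=[0.0,0.0008,0.0001,-0.0029,0,0.0,0.0008,0.0001,-0.0029,0,0.0,0.0005,0.0001,-0.0019,0,0.0,0,0,0,0,0.0,0,0,0,0])

```text
clock: 13.9
eef_pos: [550.9, -18.5, 123.9]
ee_rot: [-180.0, 0.0, -172.3]
wrist_force: [0.4, -0.1, 0.5]
opening: 23.6
grip_force: 54.5
```

Request:
jog_arm(increments=[0.0,0,0,0,0,0.0,0,0,0,0])

```text
clock: 14.07
eef_pos: [550.9, -18.5, 124.1]
ee_rot: [-180.0, 0.0, -172.3]
wrist_force: [0.5, -0.5, 0.3]
opening: 23.2
grip_force: 54.5
```

```bash
cat > f.py <<'E'
from h import *
F=[]
for i in range(8):
    robot.capture('side'); F.append(robot.get_obs()['wrist_force'])
print(np.mean(F,0).round(2),np.std(F,0).round(2),robot.get_obs()['eef_pos'].round(2),robot.get_obs()['clock'])
E
python3 f.py
```

```text
[ 0.48 -0.39 -0.22] [0.62 0.52 0.33] [550.84 -18.48 123.98] 14.4667
```

Request:
jog_arm(increments=[0.0,0.0006,0.0001,-0.0022,0,0.0,0,0,0,0,0.0,0,0,0,0,0.0,0,0,0,0])

```text
clock: 14.8
eef_pos: [551.4, -18.4, 121.8]
ee_rot: [-180.0, 0.0, -172.3]
wrist_force: [0.1, -1.8, 1.3]
opening: 23.2
grip_force: 54.7
```

```bash
python3 f.py; python3 fit.py 5; python3 tilt.py t3.png
```

```text
[ 0.62 -0.76  0.98] [0.4  0.49 0.58] [551.43 -18.36 121.79] 15.2
n [226, 183, 400] offs [-0.89  1.03  1.47  1.02 -0.57 -1.3 ] res med 0.45562924152705087
axis [-0.28 -0.03  0.96] tilt 16.123242410689222 dir 6.076074783155898 err 1.3070098167806037
tip [582.83 -14.96  58.01] TCP [551.43 -18.36 121.79] tip-TCP [ 31.41   3.4  -63.78] grasp on gauge 109.42780360080383
[551.4  -18.37 121.77] [-180.      0.   -172.29] 23.08619622497438 54.621164202690125 [ 0.82 -1.31  1.69]
```

View pics/t3.png

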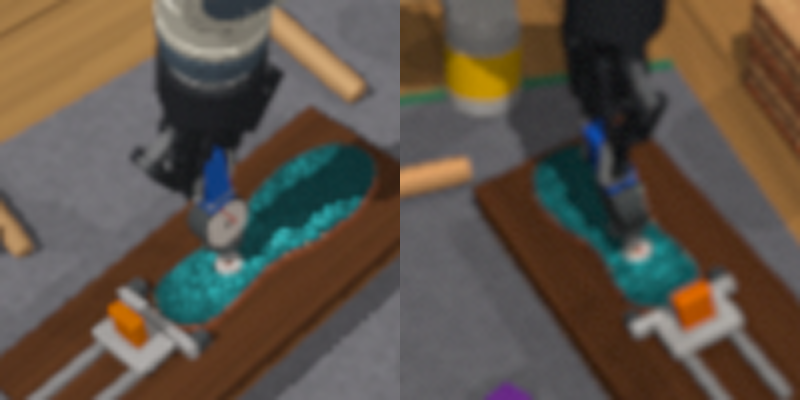

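The pictures show the plunger tip on the white mark, the gauge tilted with the sole, and the clamp against the heel. The contact force is about 2.8 N, roughly half travel, so I'm handing it in.

```bash
python3 -c "
from rig import robot
print(robot.close_job())"
```

```text
the job is handed in; nothing more can be done
None
```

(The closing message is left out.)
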